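Fasten the lamp cover and reset the light unit

ROBOT

A 7-joint arm with a two-finger parallel gripper is mounted at the origin on the work surface. World frame = base frame: x ahead of the robot, y to its left, z up, the work surface at z = 0. Lengths are in m, angles in rad, forces in N, time in s.
With the tool pointing down it reaches from about 0.425 to 0.875 m from the base axis. Payload 4.7 kg.
Tool frame: the origin (TCP) lies between the finger pads; the fingertips stand 11 mm ahead of it and the grasp point (between the pads) lies 8 mm behind it; z points along the fingers, y is the line along which they close (so a half turn about z gives the same grasp; the last joint's range is limited). The gripper opens to 87 mm and grips with 3 to 60 N. Pads are 19 mm wide; open, the fingers measure 117 mm over their backs; the gripper's body (75 mm by 190 mm) begins 51 mm behind the grasp point.
Start: joints at [-1.32, 0.321, -0.07, 1.45, 0.023, 1.371, -0.057], TCP at [0.153, 0.632, 0.234] pointing down, gripper open.
Joint ranges: [-2.86, 2.86], [-0.3, 2.09], [-1.38, 1.24], [0.06, 2.45], [-1.56, 4.7], [0.09, 2.05], [-2.69, 2.69]. Speed limits (rad/s): [2.57, 2.57, 3.14, 3.14, 3.14, 3.14, 3.14].

INTERFACE

Orientations are given as a rotation vector (axis times angle).
In Python, from bench import ctrl gives the robot as it stands. The module is installed in compiled form; this text tells all that it offers.
- The arm moves only by the shell command python3 -m inch 'ROWS' [FORCE]. ROWS is JSON, a list of rows, each an object with "slide": the shift along the tool's x, y, z scaled (see below), a list of three; "angular": the turn, a rotation vector about the tool's x, y, z scaled (see below), a list of three; "claw": the opening, from -1 (shut) to 1 (fully open). In form: [{"slide": [tx, ty, tz], "angular": [rx, ry, rz], "claw": claw}, ...]. A call has 1 to 10 rows; each row is the pose to reach, as a shift and turn from the pose commanded when the call began, along the tool's axes at that moment; what a row does not reach only later rows make up. The controller multiplies each number of a shift by 0.25 m and each number of a turn by 30 degrees. A row lasts 1/10 s, in which the tool goes at most 50 mm and 8.59 degrees, less where a joint would pass 70% of its speed; a pose out of reach is approached as far as the arm can. A call with a number of a shift or a turn outside -1 to 1 is refused whole. A call with a gripper value outside its range is refused whole. The fingers move at their own pace and stop on an object; FORCE is the grip in N (left out, the last holds). Time passes only in rows, so rows that repeat a pose let the fingers close. It gives the time, the measured TCP pose, the force, the opening and the grip force at its end, in the units of the state.
- ctrl.get_state(): the state, without advancing time (a new reading comes with each control period).
- ctrl.get_image(name): name is "scene" or "top" or "wrist"; returns a dict with "color" (480x640x3 uint8, red, green, blue), "depth" (480x640 float32, m along the optical axis (not along the pixel's ray), 0 where there is no reading), "camera_matrix" (3x3 intrinsics, pixels), "dist_coeffs" ([k1, k2, p1, p2, k3] as OpenCV has them; the pictures are not rectified), "extrinsics" (4x4, takes a point from camera to world coordinates); the wrist camera has in their place "tool_from_camera" (4x4, takes a point from camera to tool coordinates, whose origin is the TCP and whose axes are the flange's). Camera axes: x right, y up, looking along -z (the intrinsics and any distortion apply to the point x, -y, -z); pixel columns grow to the right and rows downward; lengths in m; the calibration is good to about 2 mm. A picture is of the moment at which its call begins: read the wrist's pose just before it.
- ctrl.close_job(): hands the job in; it is judged then, once.
Trained networks look in the newest picture that a camera, given by its name, has taken for a name from the list of things; names that differ only in an ending like _2 or _b are one class to them, and where a whole thing is asked for, a point or a joint stands for the part that bears it (a point fixed in the world has none). Each returns a list of dicts, best first, with "confidence" (0 to 1); they miss things now and then, are a little off and sometimes report something else, mostly with a low value. They report only what shows in the picture. A call takes as long as a camera call. They do not tell look-alikes from the thing itself.
- ctrl.find_in(query, camera): "bbox" ([centre column, centre row, width, height] in pixels, round what is visible of it).
- ctrl.outline_of(query, camera): "mask" (480x640 bool, what is visible of it) and "bbox" ([centre column, centre row, width, height] in pixels, round what is visible of it).
The state is a dict: "time": time; "joint_positions": joint angles; "qd": joint speeds; "joint_torque": joint torques, N m; "position": TCP position; "tool_rot": TCP orientation; "ft_force": force on the tool from outside, world axes, zero at the start; "torque": the same for the moment, N m; "grip_width": opening from 0.0 (shut) to 1.0 (fully open); "grip_force": force on a finger pad.
Only numpy, scipy, OpenCV 4.12 (cv2) and the standard library are available. Lean on these libraries where they do the work, as an engineer would, in place of code of your own. Each camera call takes 0.05 s, during which the arm holds its last target. There are 200 camera calls.

TASK

The light unit's lamp cover is on, but its captive screw is still loose: push the wing knob down and turn it clockwise as far as it goes, so that it catches and stays down. Then take the probe (the tool with the straight handle) from the stand, press the recessed reset button fully in with its tip, and put the probe back upright in its hole in the stand, collar resting on the stand. Touch the button with nothing but the probe, and leave everything else where it is.

Things in the scene. Friction and masses are not known exactly. Their poses are not given: they have to be found in the camera images.
- unit: white light unit, a fixed box 180 (its x) x 250 (its y) x 80 mm high; origin under its centre, x to its far side, y to its left seen from the robot. On top: an aluminium lamp cover (its top at 84 mm) with the wing knob at the unit's (-20, 65) mm, and a grey collar with the recessed button at (-20, -70) mm
- knob_top (a point): centre of the top of the steel wing knob. Its wing is an upright bar 42 mm long (frame's x), 12 mm thick (y), 24 mm high on a round flange 44 mm across, 6 mm thick. Knob up: wing top 136 mm, flange top 112 mm above the bench. Below, a 14 mm sprung shaft enters a 40 mm boss (top at 96 mm). Pinch the wing from above, across its thickness; fingertips may bear on the flange
- knob_in (a joint): how far the knob is pushed down, m: 0 = up on its spring (3 N to start), 0.009 = bottom (7.5 N). The screw catches under its thread only if at least about 0.005 down when the turn passes about 0.5 rad (pushed less, it jams there); keep it 0.007 to 0.0085 down while turning. Once home, the thread holds it about 0.006 down when let go
- knob_turn (a joint): how far the wing knob is turned clockwise seen from above, rad: 0 to 1.6 (hard stop, fully fastened). It starts between 0 and 0.3 and has slight friction (0.07 N m). The wing lies along the unit's x at 0
- reset_button (a joint): how far the recessed reset button is pressed, m: 0 = out, 0.005 = fully in; sprung, 1.4 N to start and 4.9 N fully in
- button_top (a point): centre of the top of the black round button cap, 11 mm across; 86 mm above the bench when out. It sits 12 mm deep inside a round grey collar (hole 15 mm across, 26 mm outside) and goes straight down
- collar_mouth (a point): centre of the collar's mouth, 98 mm above the bench
- probe: steel shaft 8 mm across, 60 mm long, blunt tip; then a collar 20 mm across, 4 mm thick; then a straight plain black handle, 14 x 14 mm square, 58 mm long; 40 g. Origin at the tip, z towards the handle. Starts upright in either hole of the stand, collar resting on it: tip 5 mm, handle 69 to 127 mm above the bench. Handle flats within 0.2 rad of the stand's x and y at the start
- stand: grey fixed tool stand, a block 50 (its x) x 130 (its y) x 65 mm high; origin under its centre. Two upright 13 mm through holes, with 2 mm chamfers, at its y = +35 and -35 mm
- stand_hole0 (a point): mouth of the hole at the stand's y = +35 mm, 65 mm above the bench
- stand_hole1 (a point): mouth of the hole at the stand's y = -35 mm, 65 mm above the bench
- pestle: the other tool in the stand: same steel shaft and collar as the probe, but a short thin stem with a 26 mm ball on top; stays where it is; origin at its tip
- small_dish: covered glass dish, 52 mm across, 12 mm high, lying on the light unit's top; bystander; origin under its centre
- petri: covered glass dish, 94 mm across, 15 mm high, on the bench; bystander; origin under its centre
- forceps: steel forceps, 125 mm long, 8 mm high, lying on the bench; bystander; origin under its middle
- slide_box: closed plastic slide box 87 x 37 x 32 mm high; bystander; origin under its centre
- bottle: brown glass bottle, 60 mm across, 130 mm high; bystander; origin under its centre
- jar: clear glass jar, 60 mm across, 75 mm high; bystander; origin under its centre
- mortar: white ceramic bowl, 80 mm across, 40 mm high; bystander; origin under its centre
Things that resemble listed ones, but are neither listed nor needed, are in the scene too. Leave any purple look-alike of the stand alone.

How it is judged:
On the way, in this order (a step that is already met when the one before it is completed fails the run):
1. the wing knob is pushed in and turned clockwise home (value of joint knob_turn above 1.3 rad and value of joint knob_in above 0.0045 m), for 0.2 s.
2. the reset button is pressed in with the probe's tip, the knob fastened (all of step 1 and value of joint reset_button above 0.0038 m and distance between probe and button_top below 0.008 m), for 0.1 s.
At the end, for the whole second after the job is handed in: The wing knob is turned at least 1.3 of its 1.6 rad and stays 4.5 mm or more down by itself; the button is out again; the probe stands still and upright (within 0.12 rad) in a hole of the stand, tip within 8 mm of the hole's axis and under 9 mm above the bench (all of step 1 and value of joint reset_button below 0.001 m and (horizontal distance between probe and stand_hole0 below 0.008 m or horizontal distance between probe and stand_hole1 below 0.008 m) and height (world z) of probe below 0.009 m and angle between probe's own z axis and vertical below 0.12 rad and linear speed of probe below 0.02 m/s); the robot touches nothing.
It fails at once if the button is pressed with something other than the probe's tip (value of joint reset_button above 0.002 m and distance between probe and button_top above 0.01 m).
It fails at once if a bystander or the other tool is moved by more than 30 mm (distance of any of pestle, small_dish, petri, forceps, slide_box, bottle, jar, mortar from where it was at the start of the episode above 0.03 m).
It also fails if it takes over 66 s, if anything falls off the work surface, if the arm or the gripper's body presses on something with over 40 N, if the wrist force passes 120 N, or if a joint passes its speed limit or range.

## Working session

There is one attempt and no reset: what is moved stays moved. The work goes in short steps, Python scripts to look and compute and a shell command to move; the robot and the scene stay as the last step left them, time stands still between calls to the robot, and variables do not carry over. Pictures are saved under pics/ and viewed, at most 10 in all, crops included, and the job is handed in when it is done.

```bash
mkdir -p pics
cat > h.py <<'E'
import numpy as np, cv2
from bench import ctrl
from scipy.spatial.transform import Rotation as R
def get(name):
    s=ctrl.get_state(); im=ctrl.get_image(name)
    if name=='wrist':
        T=np.eye(4);T[:3,:3]=R.from_rotvec(s['tool_rot']).as_matrix();T[:3,3]=s['position']
        im['E']=T@np.array(im['tool_from_camera'])
    else: im['E']=np.array(im['extrinsics'])
    im['K']=np.array(im['camera_matrix']);im['D']=np.array(im['dist_coeffs'])
    return im
def rays(im,px):
    u=cv2.undistortPoints(np.array(px,float).reshape(-1,1,2),im['K'],im['D']).reshape(-1,2)
    return np.c_[u[:,0],-u[:,1],-np.ones(len(u))]
def toworld(im,px,depth=None):
    px=np.array(px,float).reshape(-1,2)
    d=im['depth'][px[:,1].round().astype(int).clip(0,479),px[:,0].round().astype(int).clip(0,639)] if depth is None else depth
    c=rays(im,px)*np.reshape(d,(-1,1))
    return c@im['E'][:3,:3].T+im['E'][:3,3]
def onplane(im,px,z):
    r=rays(im,px)@im['E'][:3,:3].T; o=im['E'][:3,3]
    return o+r*((z-o[2])/r[:,2:])
def project(im,P):
    P=np.array(P,float).reshape(-1,3); c=(P-im['E'][:3,3])@im['E'][:3,:3]
    c=c*[1,-1,-1]
    return cv2.projectPoints(c,np.zeros(3),np.zeros(3),im['K'],im['D'])[0].reshape(-1,2)
def save(im,fn,crop=None,scale=1):
    c=im['color'][:,:,::-1]
    if crop: x0,y0,x1,y1=crop; c=c[y0:y1,x0:x1]
    cv2.imwrite(fn,cv2.resize(np.ascontiguousarray(c),None,fx=scale,fy=scale,interpolation=cv2.INTER_CUBIC))
E
python3 - <<'E'
from h import *
for n in ('top','scene'):
    im=get(n); save(im,f'pics/{n}0.png')
    print(n,im['E'][:3,3].round(3))
    for q in ['unit','knob_top','button_top','probe','stand','pestle','small_dish','petri','forceps','slide_box','bottle','jar','mortar']:
        for d in ctrl.outline_of(q,n)[:3]:
            m=d['mask'];v,u=np.nonzero(m)
            if len(u)==0: continue
            P=toworld(im,np.c_[u,v]);P=P[im['depth'][v,u]>0]
            print(q,round(d['confidence'],2),np.round(d['bbox']),np.median(P,0).round(3) if len(P) else None)
E
```

```text
top [ 0.447 -0.005  1.267]
unit 0.93 [251. 214. 103.  85.] [0.582 0.186 0.081]
knob_top 0.57 [220. 213.  20.  18.] [0.574 0.243 0.115]
button_top 0.37 [252. 214. 104.  82.] [0.582 0.186 0.081]
stand 0.91 [449. 333.  59.  28.] [ 0.285 -0.312  0.064]
stand 0.67 [436. 255.  57.  26.] [ 0.478 -0.281  0.064]
stand 0.59 [353. 248.  58.  36.] [ 0.501 -0.074  0.064]
pestle 0.52 [426. 256.  11.   9.] [ 0.474 -0.248  0.111]
small_dish 0.83 [261. 184.  19.  18.] [0.651 0.15  0.092]
petri 0.67 [384. 309.  40.  38.] [ 0.344 -0.159  0.014]
forceps 0.67 [237. 284.   2.   7.] [0.401 0.225 0.008]
forceps 0.2 [221. 213.  20.  17.] [0.574 0.243 0.115]
slide_box 0.81 [524. 282.  26.  34.] [ 0.416 -0.513  0.03 ]
slide_box 0.42 [455. 254.  12.   8.] [ 0.479 -0.316  0.121]
bottle 0.97 [481. 175.  32.  31.] [ 0.673 -0.387  0.087]
bottle 0.54 [220. 212.  22.  19.] [0.572 0.244 0.114]
jar 0.56 [414. 153.  25.  26.] [ 0.734 -0.227  0.073]
mortar 0.97 [121. 223.  32.  31.] [0.558 0.526 0.019]
scene [1.566 0.522 0.842]
unit 0.76 [368. 292. 106.  76.] [0.638 0.204 0.079]
unit 0.46 [254. 235.  45.  34.] [ 0.5   -0
[... 154 characters left out ...]
  17.] [ 0.481 -0.246  0.103]
probe 0.68 [238. 220.   5.  22.] [ 0.486 -0.316  0.097]
stand 0.94 [345. 237.  37.  33.] [0.362 0.013 0.045]
stand 0.79 [304. 255.  51.  31.] [ 0.514 -0.063  0.046]
stand 0.78 [252. 236.  42.  29.] [ 0.5   -0.27   0.043]
pestle 0.63 [254. 238.  44.  30.] [ 0.5   -0.272  0.042]
small_dish 0.49 [353. 285.  20.  11.] [0.654 0.156 0.092]
petri 0.53 [303. 233.  24.  19.] [ 0.356 -0.152  0.014]
slide_box 0.79 [210. 219.  20.  16.] [ 0.427 -0.507  0.025]
bottle 0.71 [185. 252.  19.  40.] [ 0.695 -0.384  0.067]
jar 0.73 [218. 278.  22.  30.] [ 0.754 -0.217  0.051]
mortar 0.93 [491. 318.  31.  27.] [0.54  0.518 0.027]
mortar 0.46 [394. 268.  16.  14.] [0.581 0.25  0.117]
```

Run:
```python
from h import *
im=get('top'); save(im,'pics/top1.png',(190,130,510,370),2.5)
```

```text
(no output)
```

View pics/top1.png

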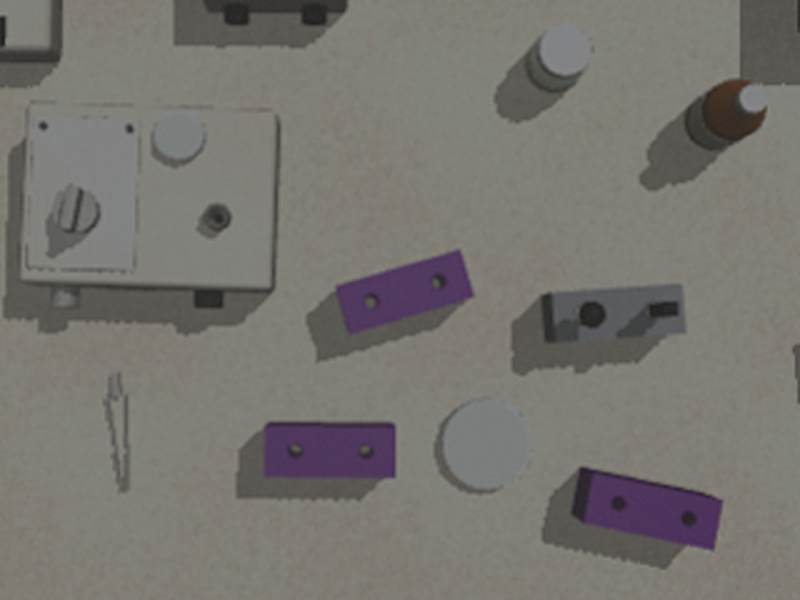

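The crop of the top view (2.5x, offset 190,130) shows four stands. Three are purple look-alikes, at crop (405,290), (330,450) and (650,508). The grey one at crop (615,312), full image (436,255), fits the description: it holds the ball-topped pestle at (592,313) and the straight square-handled probe at (663,310). The unit is at (150,195), with the knob at (77,210) and the button collar at (217,217).

Run:
```python
from h import *
im=get('top'); 
v,u=np.mgrid[0:480,0:640]; P=toworld(im,np.c_[u.ravel(),v.ravel()]); ok=im['depth'].ravel()>0
def rect(sel,n):
    p=P[sel&ok]; r=cv2.minAreaRect(p[:,:2].astype(np.float32)); print(n,len(p),np.round(r[0],4),np.round(r[1],3),r[2], p.mean(0).round(4)); return r
x,y,z=P.T
near=lambda cx,cy,r:np.hypot(x-cx,y-cy)<r
rect(near(.582,.186,.2)&(z>.072)&(z<.09),'unit')
rect(near(.575,.247,.05)&(z>.127)&(z<.145),'wing')
rect(near(.575,.247,.05)&(z>.104)&(z<.145),'flange')
rect(near(.575,.12,.04)&(z>.093)&(z<.11),'collar')
rect(near(.478,-.281,.09)&(z>.058)&(z<.068),'stand')
rect(near(.478,-.316,.03)&(z>.115)&(z<.14),'probe')
rect(near(.478,-.25,.03)&(z>.09)&(z<.14),'pestle')
s=ctrl.get_state(); print({k:np.round(v,3) for k,v in s.items()}); print(R.from_rotvec(s['tool_rot']).as_matrix().round(3))
w=get('wrist');print(np.array(w['tool_from_camera']).round(3),w['K'])
```

```text
unit 6645 [0.5923 0.1822] [0.25 0.18] 88.4534683227539 [0.5894 0.1797 0.081 ]
wing 98 [0.5735 0.2471] [0.012 0.041] 78.05740356445312 [0.5736 0.2467 0.1351]
flange 270 [0.5731 0.2478] [0.041 0.043] 2.7859413623809814 [0.5729 0.2451 0.1211]
collar 55 [0.57   0.1129] [0.023 0.024] 45.47807312011719 [0.5709 0.1126 0.0977]
stand 872 [ 0.4784 -0.2862] [0.052 0.131] 4.348010063171387 [ 0.4784 -0.2851  0.0642]
probe 42 [ 0.4799 -0.3211] [0.014 0.012] 89.33020782470703 [ 0.4799 -0.3203  0.1261]
pestle 94 [ 0.4742 -0.2508] [0.025 0.023] 29.28611946105957 [ 0.4743 -0.2501  0.1113]
{'time': np.float64(1.5), 'joint_positions': array([-1.32 ,  0.321, -0.07 ,  1.451,  0.023,  1.371, -0.057]), 'qd': array([ 0.   , -0.   , -0.001, -0.001,  0.   , -0.001, -0.   ]), 'joint_torque': array([-0.0000e+00, -4.9110e+01, -4.0300e-01, -3.1276e+01, -6.4000e-02,
        3.4000e-02,  0.0000e+00]), 'position': array([0.153, 0.632, 0.234]), 'tool_rot': array([0.371, 3.12 , 0.   ]), 'ft_force': array([-0.003,  0.474,  0.099]), 'torque': array([-0.06 , -0.026,  0.068]), 'grip_force': np.float64(0.0), 'grip_width': np.float64(0.998)}
[[-0.972  0.235  0.   ]
 [ 0.235  0.972  0.   ]
 [-0.     0.    -1.   ]]
[[-0.001  0.97   0.242  0.066]
 [ 1.     0.     0.     0.001]
 [ 0.     0.242 -0.97  -0.15 ]
 [ 0.     0.     0.     1.   ]] [[377.45751631   0.         309.69819892]
 [  0.         377.45751631 235.62494225]
 [  0.           0.           1.        ]]
```

```bash
R='{"slide":[-1,-0.55,0],"angular":[0,0,0],"claw":1}'; python3 -m inch '[{"slide":[-1,-0.55,0],"angular":[0,0,0],"claw":1},{"slide":[-1,-0.55,0],"angular":[0,0,0],"claw":1},{"slide":[-1,-0.55,0],"angular":[0,0,0],"claw":1},{"slide":[-1,-0.55,0],"angular":[0,0,0],"claw":1},{"slide":[-1,-0.55,0],"angular":[0,0,0],"claw":1},{"slide":[-1,-0.55,0],"angular":[0,0,0],"claw":1},{"slide":[-1,-0.55,0],"angular":[0,0,0],"claw":1}]' 10
python3 -m inch '[{"slide":[-1,-0.55,0],"angular":[0,0,0],"claw":1},{"slide":[-1,-0.55,0],"angular":[0,0,0],"claw":1},{"slide":[-1,-0.55,0],"angular":[0,0,0],"claw":1},{"slide":[-1,-0.55,0],"angular":[0,0,0],"claw":1},{"slide":[-1,-0.55,0],"angular":[0,0,0],"claw":0},{"slide":[-1,-0.55,0],"angular":[0,0,0],"claw":0},{"slide":[-1,-0.55,0],"angular":[0,0,0],"claw":0},{"slide":[-1,-0.55,0],"angular":[0,0,0],"claw":0},{"slide":[-1,-0.55,0],"angular":[0,0,0],"claw":0}]' 10
cat >> h.py <<'E'
def pts(im):
    v,u=np.mgrid[0:480,0:640]; P=toworld(im,np.c_[u.ravel(),v.ravel()]); return P[im['depth'].ravel()>0]
def rect(p,n):
    if len(p)<5: print(n,len(p)); return
    r=cv2.minAreaRect(p[:,:2].astype(np.float32)); print(n,len(p),np.round(r[0],4),np.round(r[1],4),round(r[2],2), p.mean(0).round(4)); return r
def near(p,cx,cy,r,z0,z1): return p[(np.hypot(p[:,0]-cx,p[:,1]-cy)<r)&(p[:,2]>z0)&(p[:,2]<z1)]
def go(target,ydir=None):
    s=ctrl.get_state();M=R.from_rotvec(s['tool_rot']).as_matrix()
    print('slide',((M.T@(np.array(target)-s['position']))/.25).round(4),'pos',np.round(s['position'],4),'yaw_y',np.degrees(np.arctan2(M[1,1],M[0,1])).round(2),'j',np.round(s['joint_positions'],2),'F',np.round(s['ft_force'],1))
    if ydir is not None:
        d=(np.degrees(np.arctan2(M[1,1],M[0,1]))-ydir+90)%180-90; print('angular z',(d/30).round(4),'tilt',M[:,2].round(4))
E
python3 - <<'E'
from h import *
w=get('wrist');save(w,'pics/w1.png');P=pts(w)
rect(near(P,.574,.247,.05,.129,.145),'wing')
rect(near(P,.574,.247,.05,.104,.145),'flange')
rect(near(P,.5704,.1127,.03,.093,.11),'collar')
go([.574,.2473,.18],78)
E
```

```text
time: 2.25
position: [0.3692, 0.4342, 0.234]
tool_rot: [0.387, 3.114, -0.002]
ft_force: [-0.2, -0.1, 0.6]
grip_width: 0.999
grip_force: 0.0
time: 3.15
position: [0.5728, 0.2494, 0.2334]
tool_rot: [-0.367, -3.119, -0.001]
ft_force: [-0.6, 0.3, -0.6]
grip_width: 0.632
grip_force: 0.0
wing 1039 [0.573  0.2477] [0.012 0.042] 79.51 [0.5721 0.248  0.1347]
flange 2784 [0.5725 0.2479] [0.0427 0.0426] 75.74 [0.5715 0.2482 0.12  ]
collar 271 [0.5624 0.1147] [0.0264 0.0114] 76.26 [0.5623 0.1162 0.0963]
slide [-0.0071 -0.0079  0.214 ] pos [0.5728 0.2496 0.2335] yaw_y 76.63 j [-0.69  0.27  0.28  1.53 -0.08  1.35  0.94] F [-0.6  1.1 -0. ]
angular z -0.0458 tilt [-7.e-04  1.e-03 -1.e+00]
```

View pics/w1.png

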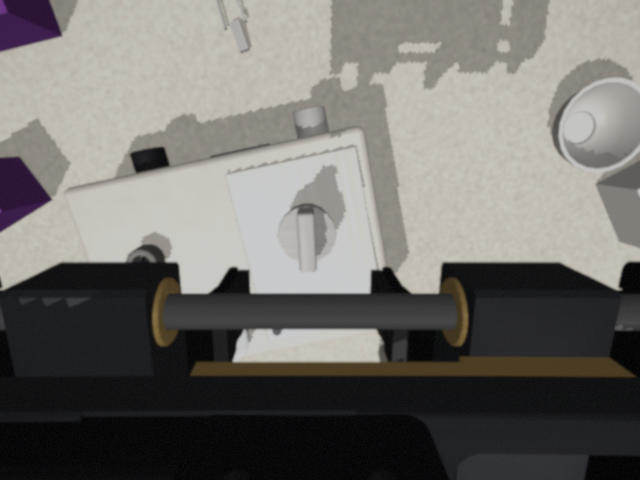

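The wrist view shows the wing at about (308,238), upright between the open fingers. The button collar is at (147,255). The knob position agrees with the top view.

```bash
python3 -m inch '[{"slide":[-0.005,-0.0075,0.1],"angular":[0,0,-0.08],"claw":-0.3},{"slide":[-0.005,-0.0075,0.25],"angular":[0,0,-0.08],"claw":-0.3},{"slide":[-0.005,-0.0075,0.4],"angular":[0,0,-0.08],"claw":-0.3},{"slide":[-0.005,-0.0075,0.425],"angular":[0,0,-0.08],"claw":-0.3},{"slide":[-0.005,-0.0075,0.425],"angular":[0,0,-0.08],"claw":-0.3}]' 10
python3 -m inch '[{"slide":[0,0,0],"angular":[0,0,0],"claw":-1},{"slide":[0,0,0],"angular":[0,0,0],"claw":-1},{"slide":[0,0,0],"angular":[0,0,0],"claw":-1},{"slide":[0,0,0],"angular":[0,0,0],"claw":-1},{"slide":[0,0,0],"angular":[0,0,0],"claw":-1}]' 15
python3 -c "
from h import *
go([.5735,.2475,.1152],79)"
```

```text
time: 3.7
position: [0.5734, 0.2463, 0.1268]
tool_rot: [-0.302, -3.125, 0.001]
ft_force: [0.5, 0.5, 0.4]
grip_width: 0.355
grip_force: 0.0
time: 4.2
position: [0.576, 0.2464, 0.1288]
tool_rot: [0.305, 3.124, 0.004]
ft_force: [0.9, 2.3, 1.7]
grip_width: 0.137
grip_force: 15.0
slide [0.0108 0.0022 0.0544] pos [0.576  0.2464 0.1288] yaw_y 78.86 j [-0.67  0.34  0.27  1.65 -0.1   1.16  1.01] F [0.9 2.3 1.7]
angular z -0.0045 tilt [ 0.0033  0.0025 -1.    ]
```

```bash
python3 -m inch '[{"slide":[0,0,0.01],"angular":[0,0,0],"claw":-1},{"slide":[0,0,0.02],"angular":[0,0,0],"claw":-1},{"slide":[0,0,0.02],"angular":[0,0,0],"claw":-1},{"slide":[0,0,0.02],"angular":[0,0,0],"claw":-1}]' 20
python3 -m inch '[{"slide":[0,0,0.006],"angular":[0,0,0],"claw":-1},{"slide":[0,0,0.012],"angular":[0,0,0],"claw":-1},{"slide":[0,0,0.012],"angular":[0,0,0],"claw":-1},{"slide":[0,0,0.012],"angular":[0,0,0],"claw":-1}]' 20
python3 -c "
from h import *
go([.5735,.2475,.1152],79)
w=get('wrist');P=pts(w)
rect(near(P,.574,.247,.03,.12,.145),'wing');rect(near(P,.574,.247,.03,.098,.116),'fl')
save(w,'pics/w2.png')"
```

```text
time: 4.6
position: [0.576, 0.2464, 0.1233]
tool_rot: [0.305, 3.124, 0.004]
ft_force: [1.9, 4.6, 4.9]
grip_width: 0.136
grip_force: 20.0
time: 5.0
position: [0.576, 0.2464, 0.1206]
tool_rot: [0.305, 3.124, 0.004]
ft_force: [2.9, 4.3, 6.9]
grip_width: 0.136
grip_force: 20.0
slide [0.0107 0.0023 0.0214] pos [0.576  0.2464 0.1206] yaw_y 78.86 j [-0.67  0.35  0.27  1.66 -0.1   1.14  1.01] F [2.9 4.3 6.9]
angular z -0.0046 tilt [ 0.0031  0.0023 -1.    ]
wing 2503 [0.5729 0.2506] [0.0422 0.0294] 8.91 [0.5672 0.2489 0.127 ]
fl 2102 [0.5644 0.2496] [0.0404 0.0259] 78.22 [0.5617 0.25   0.1039]
```

View pics/w2.png

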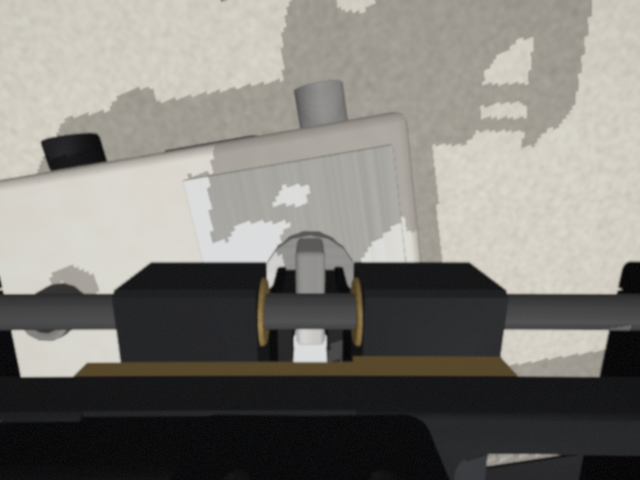

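The flange top now reads about 104 mm, and the pushing force is 6.9 N, which matches about 7.8 mm down. Turning now, clockwise being +z in the tool frame.

```bash
python3 -m inch '[{"slide":[0,-0.001,0],"angular":[0,0,0.2],"claw":-1},{"slide":[0.001,-0.002,0],"angular":[0,0,0.4],"claw":-1},{"slide":[0.001,-0.003,0],"angular":[0,0,0.6],"claw":-1},{"slide":[0.002,-0.004,0],"angular":[0,0,0.8],"claw":-1},{"slide":[0.0026,-0.005,0],"angular":[0,0,1],"claw":-1},{"slide":[0.0026,-0.005,0],"angular":[0,0,1],"claw":-1},{"slide":[0.0026,-0.005,0],"angular":[0,0,1],"claw":-1}]' 20
python3 -c "
from h import *
go([.5735,.2475,.1206],79)"
```

```text
time: 5.75
position: [0.5755, 0.2454, 0.1207]
tool_rot: [1.104, 2.938, 0.006]
ft_force: [2.5, 5.0, 6.4]
grip_width: 0.136
grip_force: 20.0
slide [0.0116 0.0012 0.0005] pos [0.5755 0.2454 0.1207] yaw_y 48.83 j [-0.73  0.35  0.35  1.67 -0.13  1.14  0.51] F [2.5 5.  6.4]
angular z -1.0057 tilt [ 0.0038  0.0026 -1.    ]
```

```bash
python3 -m inch '[{"slide":[0,-0.001,0],"angular":[0,0,0.2],"claw":-1},{"slide":[0.001,-0.002,0],"angular":[0,0,0.4],"claw":-1},{"slide":[0.001,-0.003,0],"angular":[0,0,0.6],"claw":-1},{"slide":[0.002,-0.004,0],"angular":[0,0,0.8],"claw":-1},{"slide":[0.0026,-0.005,0],"angular":[0,0,1],"claw":-1},{"slide":[0.0026,-0.005,0],"angular":[0,0,1],"claw":-1},{"slide":[0.0026,-0.005,0],"angular":[0,0,1],"claw":-1}]' 20
python3 -m inch '[{"slide":[0,-0.001,0],"angular":[0,0,0.2],"claw":-1},{"slide":[0.001,-0.002,0],"angular":[0,0,0.4],"claw":-1},{"slide":[0.001,-0.003,0],"angular":[0,0,0.6],"claw":-1},{"slide":[0.001,-0.003,0],"angular":[0,0,0.7],"claw":-1},{"slide":[0.001,-0.003,0],"angular":[0,0,0.7],"claw":-1},{"slide":[0.001,-0.003,0],"angular":[0,0,0.7],"claw":-1},{"slide":[0.001,-0.003,0],"angular":[0,0,0.7],"claw":-1}]' 20
python3 -c "
from h import *
go([.5735,.2475,.1206],79); print(ctrl.get_state()['torque'])"
```

```text
time: 6.45
position: [0.5745, 0.2447, 0.1208]
tool_rot: [1.827, 2.553, 0.007]
ft_force: [4.2, 4.3, 5.6]
grip_width: 0.133
grip_force: 20.0
time: 7.15
position: [0.5737, 0.2446, 0.1208]
tool_rot: [2.262, 2.178, 0.008]
ft_force: [2.8, 4.3, 6.1]
grip_width: 0.136
grip_force: 20.0
slide [ 0.0116 -0.0012  0.0008] pos [0.5737 0.2446 0.1208] yaw_y -2.18 j [-0.85  0.36  0.5   1.68 -0.19  1.14 -0.34] F [2.8 4.3 6.1]
angular z -2.7059 tilt [ 0.0043  0.0025 -1.    ]
[ 0.71929066 -0.73134048 -0.07854201]
```

```bash
python3 -m inch '[{"slide":[0,0,0],"angular":[0,0,0],"claw":-0.2},{"slide":[0,0,0],"angular":[0,0,0],"claw":-0.2},{"slide":[0,0,0],"angular":[0,0,0],"claw":-0.2},{"slide":[0,0,-0.1],"angular":[0,0,0],"claw":-0.2},{"slide":[0,0,-0.25],"angular":[0,0,0],"claw":-0.2},{"slide":[0,0,-0.45],"angular":[0,0,0],"claw":-0.2},{"slide":[0,0,-0.52],"angular":[0,0,0],"claw":-0.2},{"slide":[0,0,-0.52],"angular":[0,0,0],"claw":-0.2}]' 20
python3 -c "
from h import *
w=get('top');P=pts(w)
w2=get('wrist');Q=pts(w2)
for p in(P,Q):
  rect(near(p,.574,.247,.03,.12,.145),'wing')
  rect(near(p,.574,.247,.03,.098,.112),'flange')
  rect(near(p,.5704,.1127,.03,.093,.11),'collar')
go([.481,-.3205,.25],4.35)"
```

```text
time: 7.95
position: [0.5731, 0.2433, 0.2524]
tool_rot: [2.263, 2.177, 0.007]
ft_force: [0.2, 0.9, -0.2]
grip_width: 0.4
grip_force: 0.0
wing 70 [0.5738 0.2472] [0.0417 0.012 ] 88.45 [0.5737 0.2418 0.1291]
flange 136 [0.5751 0.2421] [0.0421 0.0319] 14.34 [0.574 0.243 0.106]
collar 58 [0.5699 0.1128] [0.0231 0.0241] 44.17 [0.5702 0.1128 0.0974]
wing 901 [0.5733 0.2483] [0.0419 0.0118] 87.68 [0.5731 0.2492 0.1287]
flange 1482 [0.5736 0.249 ] [0.0419 0.0434] 86.55 [0.5731 0.2493 0.105 ]
collar 180 [0.5697 0.1223] [0.0099 0.0236] 87.98 [0.5696 0.1224 0.0961]
slide [-2.2662 -0.2745 -0.0043] pos [0.5711 0.243  0.2482] yaw_y -2.18 j [-0.87  0.27  0.52  1.52 -0.14  1.39 -0.38] F [-0.2  0.1 -0.1]
angular z -0.2178 tilt [-0.0019 -0.001  -1.    ]
```

```bash
python3 -m inch '[{"slide":[-0.8,-0.1,0],"angular":[0,0,0],"claw":0},{"slide":[-0.8,-0.1,0],"angular":[0,0,0],"claw":0},{"slide":[-0.8,-0.1,0],"angular":[0,0,0],"claw":0},{"slide":[-0.8,-0.1,0],"angular":[0,0,0],"claw":0},{"slide":[-0.8,-0.1,0],"angular":[0,0,0],"claw":0}]' 20
python3 -m inch '[{"slide":[-0.8,-0.1,0],"angular":[0,0,0],"claw":0},{"slide":[-0.8,-0.1,0],"angular":[0,0,0],"claw":0},{"slide":[-0.8,-0.1,0],"angular":[0,0,0],"claw":0},{"slide":[-0.8,-0.1,0],"angular":[0,0,0],"claw":0},{"slide":[-0.8,-0.1,0],"angular":[0,0,0],"claw":0}]' 20
python3 -m inch '[{"slide":[-0.55,-0.08,0],"angular":[0,0,-0.2],"claw":0},{"slide":[-0.55,-0.08,0],"angular":[0,0,-0.2],"claw":0},{"slide":[-0.55,-0.08,0],"angular":[0,0,-0.2],"claw":0},{"slide":[-0.55,-0.08,0],"angular":[0,0,-0.2],"claw":0},{"slide":[-0.55,-0.08,0],"angular":[0,0,-0.2],"claw":0},{"slide":[-0.55,-0.08,0],"angular":[0,0,-0.2],"claw":0}]' 20
python3 -c "
from h import *
w2=get('wrist');save(w2,'pics/w3.png');p=pts(w2)
rect(near(p,.48,-.32,.02,.118,.135),'handle top')
rect(near(p,.48,-.32,.025,.072,.135),'handle')
rect(near(p,.4784,-.2862,.08,.058,.067),'stand')
go([.481,-.3205,.11],4.35)"
```

```text
time: 8.55
position: [0.5371, 0.0353, 0.2476]
tool_rot: [-2.276, -2.165, 0.008]
ft_force: [-0.2, -0.5, -0.5]
grip_width: 0.498
grip_force: 0.0
time: 9.05
position: [0.5031, -0.1625, 0.2478]
tool_rot: [-2.276, -2.165, 0.007]
ft_force: [0.3, 0.5, 0.7]
grip_width: 0.496
grip_force: 0.0
time: 9.65
position: [0.4819, -0.2888, 0.2479]
tool_rot: [-2.142, -2.295, 0.0]
ft_force: [-0.1, -0.5, -0.2]
grip_width: 0.505
grip_force: 0.0
handle top 357 [ 0.4808 -0.3187] [0.0138 0.014 ] 0.14 [ 0.4807 -0.3178  0.1253]
handle 617 [ 0.4807 -0.3187] [0.0138 0.0141] 1.04 [ 0.4807 -0.3155  0.113 ]
stand 6329 [ 0.4781 -0.2842] [0.05   0.1297] 4.18 [ 0.4779 -0.2797  0.0641]
slide [-0.1277 -0.0128  0.5528] pos [ 0.4822 -0.2886  0.2483] yaw_y 4.01 j [-0.32  0.17  0.92  1.68 -0.14  1.36  0.69] F [-0.6  0.4 -0.8]
angular z -0.0114 tilt [-0.0015  0.0014 -1.    ]
```

View pics/w3.png

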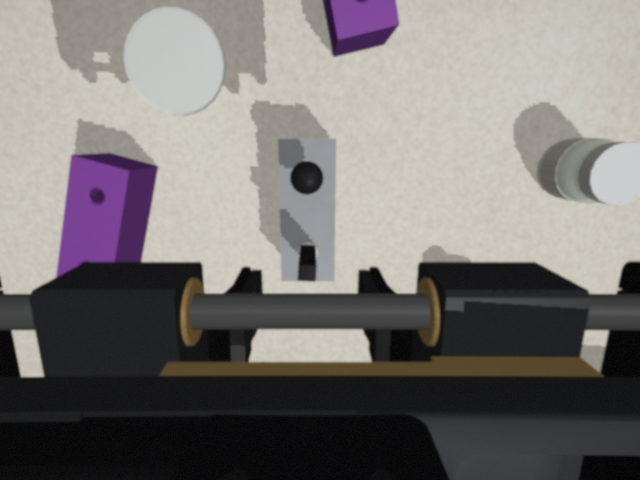

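The probe's black square handle shows at (308,262) in the grey stand, and the pestle's ball is at (306,177). Going down to grasp the probe.

```bash
python3 -m inch '[{"slide":[-0.123,-0.0147,0],"angular":[0,0,0.115],"claw":0},{"slide":[-0.123,-0.0147,0.1],"angular":[0,0,0.115],"claw":0},{"slide":[-0.123,-0.0147,0.25],"angular":[0,0,0.115],"claw":0},{"slide":[-0.123,-0.0147,0.4],"angular":[0,0,0.115],"claw":0},{"slide":[-0.123,-0.0147,0.55],"angular":[0,0,0.115],"claw":0},{"slide":[-0.123,-0.0147,0.605],"angular":[0,0,0.115],"claw":0},{"slide":[-0.123,-0.0147,0.605],"angular":[0,0,0.115],"claw":0},{"slide":[-0.123,-0.0147,0.605],"angular":[0,0,0.115],"claw":0}]' 10
python3 -c "
from h import *
go([.4807,-.3195,.097],.5)"
```

```text
time: 10.5
position: [0.4811, -0.3219, 0.0994]
tool_rot: [2.212, 2.229, 0.001]
ft_force: [-0.3, 0.2, 1.1]
grip_width: 0.499
grip_force: 0.0
slide [ 0.0095 -0.0014  0.0094] pos [ 0.4811 -0.3219  0.0994] yaw_y 0.44 j [-0.19  0.37  0.88  1.82 -0.32  1.1   0.81] F [-0.3  0.2  1.1]
angular z -0.002 tilt [ 1.6e-03 -7.0e-04 -1.0e+00]
```

```bash
python3 -m inch '[{"slide":[0.007,0,0.008],"angular":[0,0,0],"claw":0},{"slide":[0.007,0,0.008],"angular":[0,0,0],"claw":-1},{"slide":[0.007,0,0.008],"angular":[0,0,0],"claw":-1},{"slide":[0.007,0,0.008],"angular":[0,0,0],"claw":-1},{"slide":[0.007,0,0.008],"angular":[0,0,0],"claw":-1},{"slide":[0.007,0,0.008],"angular":[0,0,0],"claw":-1},{"slide":[0.007,0,0.008],"angular":[0,0,0],"claw":-1}]' 25
python3 -c "
from h import *
go([.4807,-.3195,.097],.5)"
```

```text
time: 11.2
position: [0.4801, -0.3202, 0.0962]
tool_rot: [2.214, 2.229, 0.0]
ft_force: [-0.3, 1.0, 1.1]
grip_width: 0.155
grip_force: 25.0
slide [ 0.0027  0.0025 -0.0033] pos [ 0.4801 -0.3202  0.0962] yaw_y 0.38 j [-0.19  0.37  0.88  1.82 -0.32  1.1   0.81] F [-0.3  1.   1.1]
angular z -0.004 tilt [ 3.e-04  0.e+00 -1.e+00]
```

```bash
python3 -m inch '[{"slide":[0,0,-0.1],"angular":[0,0,0],"claw":-1},{"slide":[0,0,-0.25],"angular":[0,0,0],"claw":-1},{"slide":[0,0,-0.4],"angular":[0,0,0],"claw":-1},{"slide":[0,0,-0.55],"angular":[0,0,0],"claw":-1},{"slide":[0,0,-0.55],"angular":[0,0,0],"claw":-1},{"slide":[0,0,-0.55],"angular":[0,0,0],"claw":-1}]' 25
python3 -c "
from h import *
go([.5702,.1127,.235],.5)
im=get('scene')
s=ctrl.get_state();t=np.array(s['position'])
for q in('probe',):
  for d in ctrl.outline_of(q,'scene'):print(d['confidence'],np.round(d['bbox']))
print(project(im,[t,t-[0,0,.091]]).round())
save(im,'pics/s2.png',(150,140,450,340),2.5)"
```

```text
time: 11.8
position: [0.4802, -0.3203, 0.234]
tool_rot: [2.213, 2.228, 0.002]
ft_force: [-0.2, -0.0, -0.6]
grip_width: 0.16
grip_force: 25.0
slide [ 1.7295  0.3717 -0.0034] pos [ 0.4802 -0.3203  0.234 ] yaw_y 0.39 j [-0.27  0.23  0.94  1.67 -0.19  1.34  0.71] F [-0.2 -0.  -0.6]
angular z -0.0038 tilt [ 1.5e-03 -1.0e-04 -1.0e+00]
0.64 [239. 193.   7.  30.]
[[236. 181.]
 [239. 206.]]
```

View pics/s2.png

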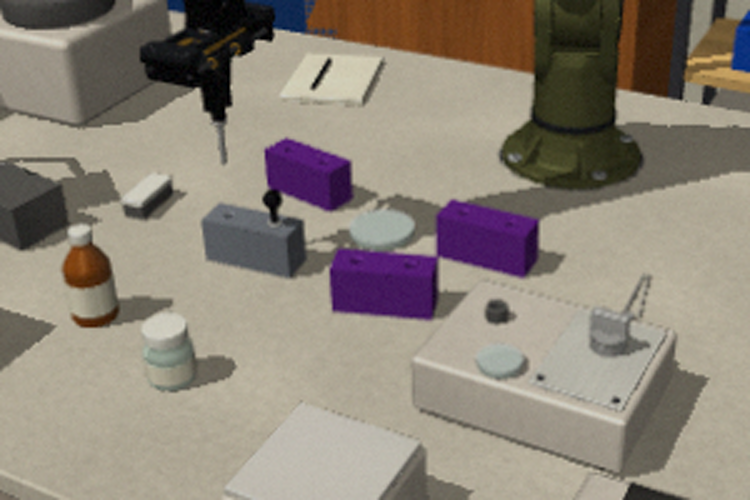

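The probe is held upright. Its tip shows at crop (223,162), full image (239,205), and the projected position is (239,206), so it hasn't slipped. Moving to above the collar.

```bash
python3 -m inch '[{"slide":[0.9,0.19,0],"angular":[0,0,0],"claw":-1},{"slide":[0.9,0.19,0],"angular":[0,0,0],"claw":-1},{"slide":[0.9,0.19,0],"angular":[0,0,0],"claw":-1},{"slide":[0.9,0.19,0],"angular":[0,0,0],"claw":-1},{"slide":[0.9,0.19,0],"angular":[0,0,0],"claw":-1},{"slide":[0.9,0.19,0],"angular":[0,0,0],"claw":-1}]' 25
python3 -m inch '[{"slide":[0.83,0.182,0],"angular":[0,0,0],"claw":-1},{"slide":[0.83,0.182,0],"angular":[0,0,0],"claw":-1},{"slide":[0.83,0.182,0],"angular":[0,0,0],"claw":-1},{"slide":[0.83,0.182,0],"angular":[0,0,0],"claw":-1},{"slide":[0.83,0.182,0],"angular":[0,0,0],"claw":-1},{"slide":[0.83,0.182,0.1],"angular":[0,0,0],"claw":-1},{"slide":[0.83,0.182,0.1],"angular":[0,0,0],"claw":-1}]' 25
python3 -c "
from h import *
go([.5702,.1127,.2],.5)
w=get('wrist');p=pts(w)
rect(near(p,.5702,.1127,.03,.093,.11),'collar')
rect(near(p,.574,.247,.03,.12,.145),'wing')
s=ctrl.get_state();t=np.array(s['position'])
print(project(w,[t-[0,0,.091],[.5702,.1127,.098]]).round())
save(w,'pics/w4.png')"
```

```text
time: 12.5
position: [0.5261, -0.088, 0.2315]
tool_rot: [-2.201, -2.237, 0.002]
ft_force: [-0.0, 0.2, -0.5]
grip_width: 0.157
grip_force: 25.0
time: 13.2
position: [0.5676, 0.1119, 0.2044]
tool_rot: [-2.212, -2.227, 0.012]
ft_force: [-1.0, -0.5, -0.9]
grip_width: 0.156
grip_force: 25.0
slide [0.0032 0.0106 0.0175] pos [0.5676 0.1119 0.2044] yaw_y 0.38 j [-0.81  0.22  0.66  1.69 -0.13  1.29 -0.12] F [-1.  -0.5 -0.9]
angular z -0.004 tilt [-0.0073 -0.0038 -1.    ]
collar 588 [0.5695 0.114 ] [0.0242 0.0253] 74.3 [0.57   0.1154 0.0966]
wing 1157 [0.573 0.239] [0.0244 0.0119] 87.7 [0.573  0.2386 0.1285]
[[313. 246.]
 [315. 238.]]
```

View pics/w4.png

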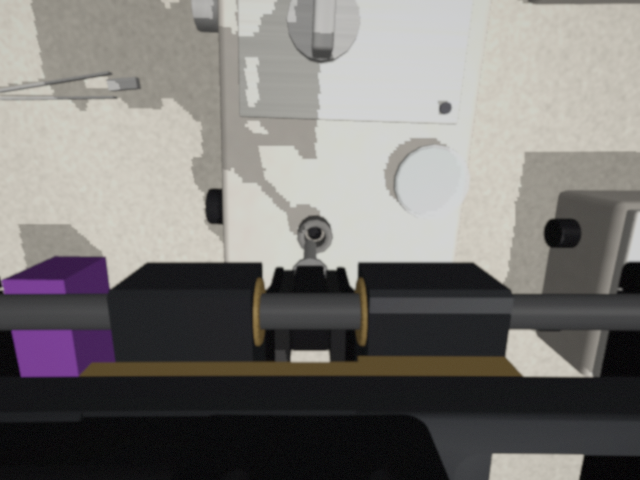

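The shaft tip is at about (313,243) and the collar mouth at (315,235), so only a small correction is left. The small dish at (427,180) is clear.

```bash
python3 -m inch '[{"slide":[0.004,0.009,0.02],"angular":[0,0,0],"claw":-1},{"slide":[0.004,0.009,0.036],"angular":[0,0,0],"claw":-1},{"slide":[0.004,0.009,0.036],"angular":[0,0,0],"claw":-1},{"slide":[0.004,0.009,0.036],"angular":[0,0,0],"claw":-1},{"slide":[0.004,0.009,0.036],"angular":[0,0,0],"claw":-1}]' 25
python3 -c "
from h import *
go([.570,.113,.2],.5)
w=get('wrist')
for n in('wrist','scene'):
  w=get(n)
  s=ctrl.get_state();t=np.array(s['position']);M=R.from_rotvec(s['tool_rot']).as_matrix()
  tip=t+M[:,2]*.091;print(tip.round(4),project(w,[tip,[.570,.113,.098]]).round(1))
  c=project(w,[[.57,.113,.1]])[0].astype(int)
  save(w,f'pics/x_{n}.png',(c[0]-30,c[1]-30,c[0]+30,c[1]+30),6)
a=cv2.hconcat([cv2.imread('pics/x_wrist.png'),cv2.imread('pics/x_scene.png')]);cv2.imwrite('pics/x1.png',a)"
```

```text
time: 13.75
position: [0.5725, 0.1139, 0.2]
tool_rot: [2.214, 2.229, 0.001]
ft_force: [0.1, -0.6, -0.6]
grip_width: 0.158
grip_force: 25.0
slide [-0.0036 -0.0101  0.0001] pos [0.5725 0.1139 0.2   ] yaw_y 0.37 j [-0.81  0.22  0.66  1.69 -0.14  1.27 -0.12] F [ 0.1 -0.6 -0.6]
angular z -0.0042 tilt [ 7.e-04  4.e-04 -1.e+00]
[0.5725 0.1141 0.1089] [[310.3 245. ]
 [306.7 242.3]]
[0.5724 0.1141 0.1089] [[348.4 259.5]
 [348.3 262.1]]
```

View pics/x1.png

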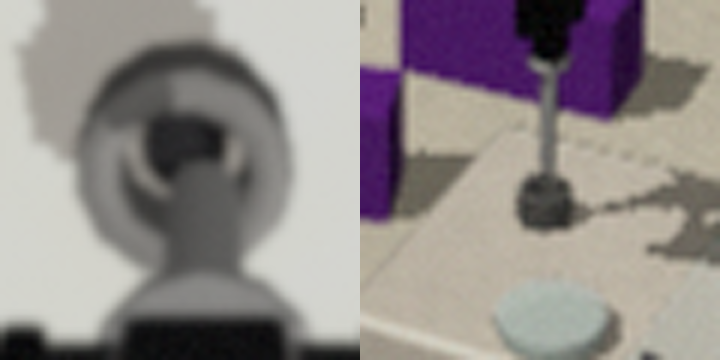

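The shaft sits about 3 px (2.5 mm) to the +x side of the collar centre in the wrist crop. That matches the measured offset, so I correct it and go down just into the mouth.

```bash
python3 -m inch '[{"slide":[-0.0036,-0.01,0],"angular":[0,0,0],"claw":-1},{"slide":[-0.0036,-0.01,0],"angular":[0,0,0],"claw":-1},{"slide":[-0.0036,-0.01,0],"angular":[0,0,0],"claw":-1},{"slide":[-0.0036,-0.01,0],"angular":[0,0,0],"claw":-1},{"slide":[-0.0036,-0.01,0.03],"angular":[0,0,0],"claw":-1},{"slide":[-0.0036,-0.01,0.06],"angular":[0,0,0],"claw":-1},{"slide":[-0.0036,-0.01,0.06],"angular":[0,0,0],"claw":-1},{"slide":[-0.0036,-0.01,0.06],"angular":[0,0,0],"claw":-1}]' 25
python3 -c "
from h import *
go([.570,.113,.172],.5)"
```

```text
time: 14.7
position: [0.5695, 0.113, 0.184]
tool_rot: [-2.214, -2.229, 0.002]
ft_force: [0.2, -0.5, 0.2]
grip_width: 0.157
grip_force: 25.0
slide [-0.0001  0.002   0.048 ] pos [0.5695 0.113  0.184 ] yaw_y 0.39 j [-0.81  0.23  0.65  1.72 -0.15  1.25 -0.11] F [ 0.2 -0.5  0.2]
angular z -0.0038 tilt [-9.e-04 -5.e-04 -1.e+00]
```

```bash
python3 -m inch '[{"slide":[0,0.001,0.015],"angular":[0,0,0],"claw":-1},{"slide":[0,0.001,0.028],"angular":[0,0,0],"claw":-1},{"slide":[0,0.001,0.036],"angular":[0,0,0],"claw":-1},{"slide":[0,0.001,0.044],"angular":[0,0,0],"claw":-1},{"slide":[0,0.001,0.05],"angular":[0,0,0],"claw":-1},{"slide":[0,0.001,0.05],"angular":[0,0,0],"claw":-1},{"slide":[0,0.001,0.05],"angular":[0,0,0],"claw":-1}]' 25
python3 -c "
from h import *
go([.570,.113,.172],.5)"
```

```text
time: 15.4
position: [0.5703, 0.1131, 0.1725]
tool_rot: [2.214, 2.229, 0.001]
ft_force: [-1.3, -0.4, 3.7]
grip_width: 0.155
grip_force: 25.0
slide [-0.0004 -0.0011  0.002 ] pos [0.5703 0.1131 0.1725] yaw_y 0.38 j [-0.8   0.24  0.65  1.73 -0.16  1.22 -0.11] F [-1.3 -0.4  3.7]
angular z -0.004 tilt [ 6.e-04  3.e-04 -1.e+00]
```

```bash
python3 -m inch '[{"slide":[0,0,0.006],"angular":[0,0,0],"claw":-1},{"slide":[0,0,0.012],"angular":[0,0,0],"claw":-1},{"slide":[0,0,0.016],"angular":[0,0,0],"claw":-1},{"slide":[0,0,0.016],"angular":[0,0,0],"claw":-1},{"slide":[0,0,0.016],"angular":[0,0,0],"claw":-1}]' 25
python3 -c "
from h import *
go([.570,.113,.172],.5)"
```

```text
time: 15.9
position: [0.5707, 0.1131, 0.1713]
tool_rot: [-2.214, -2.229, -0.004]
ft_force: [-5.2, -0.9, 19.3]
grip_width: 0.156
grip_force: 25.0
slide [-0.0004 -0.0028 -0.0027] pos [0.5707 0.1131 0.1713] yaw_y 0.37 j [-0.8   0.24  0.65  1.73 -0.16  1.22 -0.1 ] F [-5.2 -0.9 19.3]
angular z -0.0042 tilt [ 0.0015  0.0018 -1.    ]
```

Force went from 3.7 N to 19 N with the tip at 80 mm, so the button is bottomed. Now retract and go back.

```bash
python3 -m inch '[{"slide":[0,0,-0.06],"angular":[0,0,0],"claw":-1},{"slide":[0,0,-0.15],"angular":[0,0,0],"claw":-1},{"slide":[0,0,-0.26],"angular":[0,0,0],"claw":-1},{"slide":[0,0,-0.26],"angular":[0,0,0],"claw":-1}]' 25
python3 -m inch '[{"slide":[-0.86,-0.18,0],"angular":[0,0,0],"claw":-1},{"slide":[-0.86,-0.18,0],"angular":[0,0,0],"claw":-1},{"slide":[-0.86,-0.18,0],"angular":[0,0,0],"claw":-1},{"slide":[-0.86,-0.18,0],"angular":[0,0,0],"claw":-1},{"slide":[-0.86,-0.18,0],"angular":[0,0,0],"claw":-1},{"slide":[-0.86,-0.18,0],"angular":[0,0,0],"claw":-1}]' 25
python3 -m inch '[{"slide":[-0.86,-0.18,0],"angular":[0,0,0],"claw":-1},{"slide":[-0.86,-0.18,0],"angular":[0,0,0],"claw":-1},{"slide":[-0.86,-0.18,0],"angular":[0,0,0],"claw":-1},{"slide":[-0.86,-0.18,0],"angular":[0,0,0],"claw":-1},{"slide":[-0.86,-0.18,0],"angular":[0,0,0],"claw":-1},{"slide":[-0.86,-0.18,0],"angular":[0,0,0],"claw":-1},{"slide":[-0.86,-0.18,0],"angular":[0,0,0],"claw":-1},{"slide":[-0.86,-0.18,0],"angular":[0,0,0],"claw":-1}]' 25
python3 -c "
from h import *
go([.4808,-.3205,.168],.5)"
```

```text
time: 16.3
position: [0.572, 0.1133, 0.2364]
tool_rot: [2.212, 2.227, 0.009]
ft_force: [1.1, 0.2, -0.3]
grip_width: 0.158
grip_force: 25.0
time: 16.9
position: [0.5249, -0.1068, 0.2324]
tool_rot: [-2.222, -2.221, 0.002]
ft_force: [0.3, 0.7, -0.5]
grip_width: 0.158
grip_force: 25.0
time: 17.7
position: [0.4842, -0.3149, 0.2323]
tool_rot: [-2.209, -2.232, -0.001]
ft_force: [-0.2, -0.2, -0.2]
grip_width: 0.159
grip_force: 25.0
slide [-0.0226 -0.0136  0.2571] pos [ 0.4842 -0.3149  0.2323] yaw_y 0.59 j [-0.29  0.24  0.96  1.67 -0.2   1.34  0.71] F [-0.2 -0.2 -0.2]
angular z 0.003 tilt [-5.0e-04  1.5e-03 -1.0e+00]
```

```bash
python3 -m inch '[{"slide":[-0.0215,-0.0134,0],"angular":[0,0,0],"claw":-1},{"slide":[-0.0215,-0.0134,0.1],"angular":[0,0,0],"claw":-1},{"slide":[-0.0215,-0.0134,0.22],"angular":[0,0,0],"claw":-1},{"slide":[-0.0215,-0.0134,0.245],"angular":[0,0,0],"claw":-1},{"slide":[-0.0215,-0.0134,0.245],"angular":[0,0,0],"claw":-1},{"slide":[-0.0215,-0.0134,0.245],"angular":[0,0,0],"claw":-1},{"slide":[-0.0215,-0.0134,0.245],"angular":[0,0,0],"claw":-1}]' 25
python3 -c "
from h import *
go([.4809,-.3202,.156],.5)
w=get('wrist');p=pts(w)
rect(near(p,.4784,-.2862,.08,.058,.067),'stand')
for n in('wrist','scene'):
  w=get(n)
  s=ctrl.get_state();t=np.array(s['position']);M=R.from_rotvec(s['tool_rot']).as_matrix()
  tip=t+M[:,2]*.091;print(tip.round(4),project(w,[tip,[.4809,-.3202,.065]]).round(1))
  c=project(w,[[.4809,-.3202,.075]])[0].astype(int)
  save(w,f'pics/x_{n}.png',(c[0]-30,c[1]-30,c[0]+30,c[1]+30),6)
a=cv2.hconcat([cv2.imread('pics/x_wrist.png'),cv2.imread('pics/x_scene.png')]);cv2.imwrite('pics/x2.png',a)"
```

```text
time: 18.4
position: [0.4805, -0.3234, 0.1733]
tool_rot: [2.212, 2.228, 0.001]
ft_force: [-0.5, -0.3, -0.3]
grip_width: 0.16
grip_force: 25.0
slide [0.0127 0.0016 0.0692] pos [ 0.4805 -0.3234  0.1733] yaw_y 0.41 j [-0.25  0.29  0.94  1.74 -0.25  1.23  0.77] F [-0.5 -0.3 -0.3]
angular z -0.0031 tilt [ 2.2e-03 -9.0e-04 -1.0e+00]
stand 11232 [ 0.4782 -0.2842] [0.0501 0.1296] 4.18 [ 0.4783 -0.2801  0.0641]
[ 0.4804 -0.3233  0.082 ] [[310.2 244.9]
 [310.9 234.2]]
[ 0.4803 -0.3233  0.0818] [[240.  221.2]
 [241.1 225.8]]
```

View pics/x2.png

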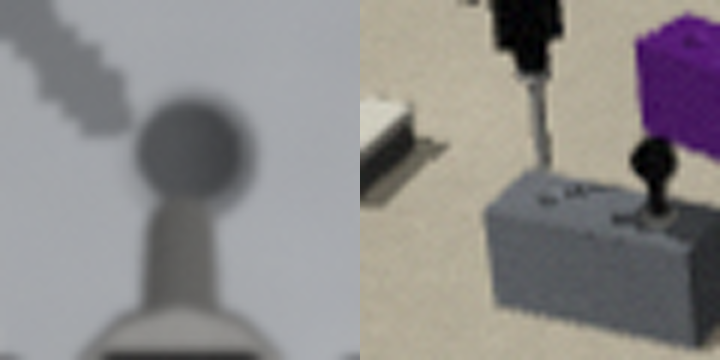

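The hole mouth is at (193,150) in the wrist crop and the tip at (184,200). The tip must move about 1 mm in +x and 3.5 mm in +y. Correct that, then lower.

```bash
python3 -m inch '[{"slide":[0.0145,0.004,0],"angular":[0,0,0],"claw":-1},{"slide":[0.0145,0.004,0],"angular":[0,0,0],"claw":-1},{"slide":[0.0145,0.004,0.02],"angular":[0,0,0],"claw":-1},{"slide":[0.0145,0.004,0.04],"angular":[0,0,0],"claw":-1},{"slide":[0.0145,0.004,0.06],"angular":[0,0,0],"claw":-1},{"slide":[0.0145,0.004,0.08],"angular":[0,0,0],"claw":-1},{"slide":[0.0145,0.004,0.1],"angular":[0,0,0],"claw":-1},{"slide":[0.0145,0.004,0.1],"angular":[0,0,0],"claw":-1}]' 25
python3 -c "
from h import *
go([.4809,-.3202,.098],.5)"
```

```text
time: 19.35
position: [0.4801, -0.319, 0.1458]
tool_rot: [-2.213, -2.228, 0.001]
ft_force: [-0.2, 0.5, -0.3]
grip_width: 0.161
grip_force: 25.0
slide [-0.005   0.0034  0.1913] pos [ 0.4801 -0.319   0.1458] yaw_y 0.38 j [-0.24  0.32  0.93  1.78 -0.27  1.19  0.78] F [-0.2  0.5 -0.3]
angular z -0.0041 tilt [-1.4e-03  6.0e-04 -1.0e+00]
```

Tip at about 55 mm with no contact force, so it is in the hole. Continuing down.

```bash
python3 -m inch '[{"slide":[-0.003,0.002,0.03],"angular":[0,0,0],"claw":-1},{"slide":[-0.003,0.002,0.06],"angular":[0,0,0],"claw":-1},{"slide":[-0.003,0.002,0.09],"angular":[0,0,0],"claw":-1},{"slide":[-0.003,0.002,0.12],"angular":[0,0,0],"claw":-1},{"slide":[-0.003,0.002,0.15],"angular":[0,0,0],"claw":-1},{"slide":[-0.003,0.002,0.18],"angular":[0,0,0],"claw":-1},{"slide":[-0.003,0.002,0.19],"angular":[0,0,0],"claw":-1},{"slide":[-0.003,0.002,0.19],"angular":[0,0,0],"claw":-1},{"slide":[-0.003,0.002,0.19],"angular":[0,0,0],"claw":-1}]' 25
python3 -c "
from h import *
go([.4809,-.3202,.0962],.5)"
```

```text
time: 20.25
position: [0.4812, -0.3202, 0.0995]
tool_rot: [2.214, 2.228, 0.0]
ft_force: [-0.1, -0.2, -0.3]
grip_width: 0.16
grip_force: 25.0
slide [ 0.     -0.0013  0.0132] pos [ 0.4812 -0.3202  0.0995] yaw_y 0.38 j [-0.21  0.38  0.9   1.82 -0.33  1.1   0.82] F [-0.1 -0.2 -0.3]
angular z -0.0042 tilt [ 3.e-04 -2.e-04 -1.e+00]
```

```bash
python3 -m inch '[{"slide":[0,-0.001,0.006],"angular":[0,0,0],"claw":-1},{"slide":[0,-0.001,0.012],"angular":[0,0,0],"claw":-1},{"slide":[0,-0.001,0.012],"angular":[0,0,0],"claw":-1},{"slide":[0,-0.001,0.012],"angular":[0,0,0],"claw":-1}]' 25
python3 -m inch '[{"slide":[0,0,0],"angular":[0,0,0],"claw":-0.4},{"slide":[0,0,0],"angular":[0,0,0],"claw":0},{"slide":[0,0,0],"angular":[0,0,0],"claw":0},{"slide":[0,0,0],"angular":[0,0,0],"claw":0},{"slide":[0,0,-0.1],"angular":[0,0,0],"claw":0},{"slide":[0,0,-0.25],"angular":[0,0,0],"claw":0},{"slide":[0,0,-0.45],"angular":[0,0,0],"claw":0},{"slide":[0,0,-0.6],"angular":[0,0,0],"claw":0},{"slide":[0,0,-0.6],"angular":[0,0,0],"claw":0},{"slide":[0,0,-0.6],"angular":[0,0,0],"claw":0}]' 5
python3 -m inch '[{"slide":[0.4,0,0],"angular":[0,0,0],"claw":0},{"slide":[0.4,0,0],"angular":[0,0,0],"claw":0},{"slide":[0.4,0,0],"angular":[0,0,0],"claw":0},{"slide":[0.4,0,0],"angular":[0,0,0],"claw":0},{"slide":[0.4,0,0],"angular":[0,0,0],"claw":0}]'
python3 -c "
from h import *
p=pts(get('top'))
rect(near(p,.48,-.32,.02,.115,.14),'handle')
rect(near(p,.574,.247,.03,.12,.145),'wing');rect(near(p,.574,.247,.03,.098,.112),'flange')
im=get('scene');p=pts(im)
print(near(p,.48,-.32,.025,.07,.15)[:,2].max(),np.median(near(p,.57,.113,.005,.07,.11)[:,2]))
save(im,'pics/s3.png',(180,180,440,340),3)"
```

```text
time: 20.65
position: [0.4809, -0.32, 0.0964]
tool_rot: [2.214, 2.229, 0.0]
ft_force: [-0.7, -0.2, -0.8]
grip_width: 0.161
grip_force: 25.0
time: 21.65
position: [0.4812, -0.3201, 0.2469]
tool_rot: [2.213, 2.228, 0.002]
ft_force: [0.6, 0.4, 0.0]
grip_width: 0.499
grip_force: 0.0
time: 22.15
position: [0.4794, -0.221, 0.2455]
tool_rot: [-2.215, -2.227, 0.002]
ft_force: [-0.4, -0.4, 0.4]
grip_width: 0.502
grip_force: 0.0
handle 0
wing 100 [0.5738 0.2469] [0.0418 0.0121] 88.46 [0.5737 0.2466 0.1286]
flange 164 [0.5738 0.2471] [0.0404 0.0421] 84.58 [0.5726 0.2461 0.1053]
0.12961451066641572 0.09168020356392159
```

View pics/s3.png

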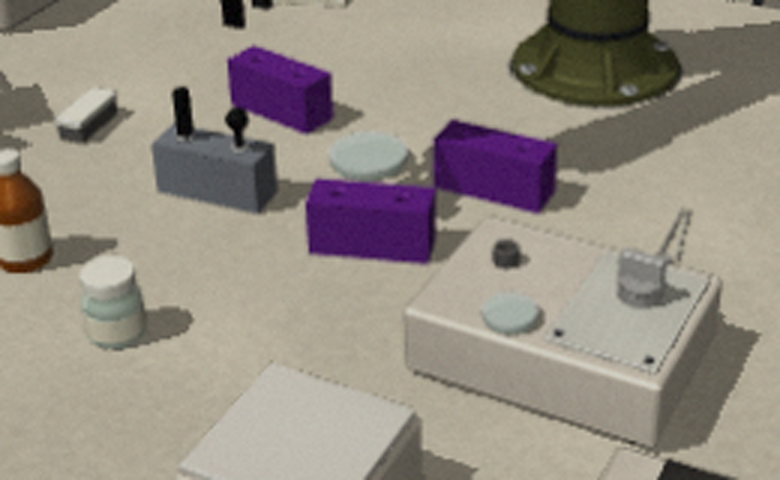

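The final crop shows the probe standing upright in the grey stand at (183,112), with its collar down. The pestle is at (237,125), and the knob is turned and down at (641,278). Nothing else has been disturbed.

```bash
python3 -c "
from bench import ctrl
print(ctrl.close_job())"
```

```text
the job is handed in; nothing more can be done
None
```

The job is handed in, with no verdict returned: the knob is turned home and holding about 6 mm down, the reset button was pressed fully in with the probe, and the probe is back upright in its hole in the grey stand (I didn't measure the button coming back out).

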